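# Unclip the open module from the test rail

## Task

Turn the wing knob of the test fixture anticlockwise (about a quarter turn) until its wings lie along the modules and no longer hold them down. Then pull the open module (the one with the round can capacitor standing on its top) straight up off the rail against its sprung catch, and set it down upright on the floor of the grey tray without dropping it. Leave the closed module clipped in its place and do not disturb the other things on the bench.

Things in the scene. Friction and masses are not known exactly. Their poses are not given: they have to be found in the camera images.
- fixture: Test fixture fixed to the bench: aluminium plate 175 x 200 x 8 mm (x, y, z) with a steel rail 180 mm long along its y, 31 mm wide, top 27 mm above the bench. Two modules sit across the rail, near y = +50 and -50 mm (which is where varies), parallel to the fixture's x. Origin under the plate, below the rail's middle; z up, the knob's side is -x.
- wing_knob (a joint): Angle (rad) of the wing knob between the modules, about the vertical; positive is anticlockwise from above. At 0 wings and tongue lie along the fixture's y and the tongue reaches over both modules' ears; at 1.57 they lie along its x and the modules are free (clear from about 1.0). Starts at 0 to 0.4; stops at -0.1 and 1.75. Turns with about 0.06 N m, stays where left.
- knob_grip (a point): On the axis of the grey wing knob (x = -45 mm, y = 0 of the fixture), 63 mm above the bench. The wings are one upright bar 48 mm long (point's y), 9 mm thick (point's x), 47 to 73 mm above the bench; below them a steel tongue, 60 x 10 mm, top 38 mm above the bench. The modules' sides stand about 32 mm from the axis, 8 mm clear of the sweeping wings. The point turns with the knob.
- open_module: The module to take off: black housing with round ends, 124 mm long (x), 36 mm wide (y); on its top a green board, pins near the -x end and a round can capacitor, 18 mm diameter and 16 mm tall, at x = +40 mm. 130 to 250 g. Origin at the middle of its underside (under its claws), 10 mm above the bench while on the rail; z up. It stands by itself on a flat floor.
- module_grip (a point): Middle of the open module's length and width, 42 mm above its origin; same axes. Flat sides to grip (36 mm apart along y) reach from 17 to 55 mm above the origin (55 is the housing's top). Ears 5 mm thick stick out 10 mm from both sides, only from x = -62 to -28 mm, 17 to 22 mm above the origin.
- module_claws (a point): Middle between the open module's two claws, 2.5 mm above its origin. The claws (30 mm wide along y, at x = +-18 to +-26 mm) snap under sprung catches of the rail: a straight upward pull of about 15 N is needed over the first 5 mm; after 12 mm the module is free of the catches, after 20 mm of the rail.
- closed_module: The neighbouring module, same housing and size and also clipped to the rail, but with a flat ribbed top and nothing standing on it. It must stay on the rail. Origin and axes as for the open module.
- tray: Open tray of plain grey plastic, fixed, 210 x 130 x 22 mm outside (x, y, z), walls and floor 5 mm thick. Origin at the middle of its underside, z up.
- screw_dish: Small steel dish with screws, 32 mm diameter and 12 mm high, loose on the fixture's plate between the modules at x = +57 mm in the fixture's frame. Origin at the middle of its underside. To be left alone.
- spare_board: Loose green circuit board 90 x 24 mm, 12 mm high, lying on the bench to the left of the fixture. Origin at the middle of its underside. To be left alone.
- tweezers: Steel tweezers 120 mm long lying flat on the bench beyond the fixture, to the left. Origin at the middle. To be left alone.
- driver: Screwdriver 160 mm long lying on the bench on the left. To be left alone.
- cover_long: Ribbed black cover 150 x 30 x 14 mm lying beyond the fixture. Origin at the middle of its underside. To be left alone.
- cover_short: Ribbed black cover 110 x 30 x 14 mm lying beyond the fixture. Origin at the middle of its underside. To be left alone.
- cleaner: Closed bottle 44 mm diameter, 110 mm tall, standing beyond the tray. Origin at the middle of its underside. To be left alone.
There are look-alikes about, which are no part of the job. What is shaped like the open_module but pink is not meant. Leave any blue look-alike of the closed_module alone.

How it is judged:
By the outcome, as a careful person would: the job done as asked, in the order asked, and still so for the second after the job is handed in, with the robot touching nothing.
It also fails if it takes over 61 s, if anything falls off the work surface, if the arm or the gripper's body presses on something with over 40 N, if the wrist force passes 120 N, or if a joint passes its speed limit or range.

## Robot

A 7-joint arm with a two-finger parallel gripper is mounted at the origin on the work surface. World frame = base frame: x ahead of the robot, y to its left, z up, the work surface at z = 0. Lengths are in mm, angles in rad, forces in N, time in s.
With the tool pointing down it reaches from about 350 to 775 mm from the base axis. Payload 3.1 kg.
Tool frame: the origin (TCP) lies at the very end of the fingers, on their centre line; the grasp point (between the pads) lies 19 mm behind it; z points along the fingers, y is the line along which they close (so a half turn about z gives the same grasp; the last joint's range is limited). The gripper opens to 85 mm and grips with 20 to 120 N. Pads are 22 mm wide; open, the fingers measure 114 mm over their backs; the gripper's body (76 mm by 85 mm) begins 54 mm behind the grasp point. The pads swing forward as they close: fully open they stand 13 mm farther back than shut.
Start: joints at [-1.265, 0.311, 0.014, 1.512, -0.004, 1.319, -0.027], TCP at [187.43, 517.095, 231.304] pointing down, gripper open.
Joint ranges: [-2.7, 2.7], [-0.3, 1.91], [-1.27, 1.3], [0.12, 2.57], [-1.44, 4.58], [0.2, 2.03], [-3.05, 3.05]. Speed limits (rad/s): [2.79, 2.79, 3.14, 3.14, 3.14, 3.14, 3.14].

## Interface

Orientations are given as a unit quaternion [w, x, y, z].
In Python, from bench import robot, optics, workorder gives the robot as it stands. The module is installed in compiled form; this text tells all that it offers.
- The arm moves only by the tool carry_out, never from a script. Its arguments are lists of equal length, an entry for each row: "gripper": the finger opening in cm, from 0 to 8.54; "slide": the shift along the tool's x, y, z in cm, a list of three; "roll": the turn about the tool's z in degrees. A call has exactly 5 rows; each row is the pose to reach, as a shift and turn from the pose commanded when the call began, along the tool's axes at that moment; what a row does not reach only later rows make up. A row lasts 1/8 s, in which the tool goes at most 62.5 mm and 10.7 degrees, less where a joint would pass 70% of its speed; a pose out of reach is approached as far as the arm can. A call with a gripper value outside its range is refused whole. The fingers move at their own pace and stop on an object; the grip force is fixed at half the most. Time passes only in rows, so rows that repeat a pose let the fingers close, or fill a call up. It gives the time, the measured TCP pose, the force, the opening and the grip force at its end, in the units of the state.
- robot.observe(): the state, without advancing time (a new reading comes with each control period).
- optics.camera(name): name is "scene" or "top" or "wrist"; returns (picture, depth): 480x640x3 uint8, blue, green, red; 480x640 float32, mm along the optical axis (not along the pixel's ray), 0 where there is no reading.
- optics.calibration(name): a dict with "camera_matrix" (3x3 intrinsics, pixels), "k1" (the pictures are not rectified: a ray, as slopes to the right and down, at radius r is drawn at 1 + k1 r^2 times it, then the intrinsics apply), "rvec" (rotation vector, rad) and "tvec" (3), from world to camera coordinates, as OpenCV has them. Camera axes: x right, y down, z forward; pixel columns grow to the right and rows downward; lengths in mm; the calibration is good to about 2 mm. A picture is of the moment at which its call begins: read the wrist's pose just before it. calibration takes no time and is no camera call; for the wrist camera it gives the pose at the moment of the call.
- workorder.job_done(): hands the job in; it is judged then, once.
The state is a dict: "t": time; "qpos": joint angles; "joint_vel": joint speeds; "tau": joint torques, N m; "ee_pos": TCP position; "tcp_rot": TCP orientation; "ft_force": force on the tool from outside, world axes, zero at the start; "torque": the same for the moment, N m; "grip_width": finger opening in mm; "grip_force": force on a finger pad.
Only numpy, scipy, OpenCV 4.12 (cv2) and the standard library are available. Lean on these libraries where they do the work, as an engineer would, in place of code of your own. Each camera call takes 0.05 s, during which the arm holds its last target. There are 200 camera calls.

## Working session

There is one attempt and no reset: what is moved stays moved. The work goes in short steps, Python scripts to look and compute and a tool call to move; the robot and the scene stay as the last step left them, time stands still between calls to the robot, and variables do not carry over. Pictures are saved under pics/ and viewed, at most 10 in all, crops included, and the job is handed in when it is done.

Besides the shell and the picture viewer there is one more tool, called after "Request:" as a command line: name --pt "numbers of a row" for each row, then --argument value for the rest. carry_out: Moves the arm, as the interface text tells. Its arguments: {"type":"object","properties":{"gripper":{"type":"array"},"slide":{"type":"array"},"roll":{"type":"array"}},"required":["gripper","slide","roll"]}

```bash
mkdir -p pics
cat > h.py <<'E'
import numpy as np, cv2
from bench import robot, optics, workorder
def snap(n,f):
    c=optics.calibration(n); p,d=optics.camera(n); cv2.imwrite('pics/'+f+'.png',p); np.savez('pics/'+f,d=d,**{k:np.array(v) for k,v in c.items()}); return p,d
def world(f,u,v,z=None):
    s=np.load('pics/'+f+'.npz'); K=s['camera_matrix'];R=cv2.Rodrigues(s['rvec'])[0];t=s['tvec'].ravel()
    p=cv2.undistortPoints(np.array([[[u,v]]],float),K,np.array([float(s['k1']),0,0,0]))[0,0]
    r=R.T@np.array([p[0],p[1],1]); c=-R.T@t
    if z is None:
        w=s['d'][int(v)-1:int(v)+2,int(u)-1:int(u)+2]; return c+r*np.median(w)
    return c+r*(z-c[2])/r[2]
E
python3 - <<'E'
from h import *
for n in('top','scene'): snap(n,n+'1')
s=robot.observe();print({k:np.round(v,3) for k,v in s.items()})
E
```

```text
{'t': np.float64(0.1), 'qpos': array([-1.265,  0.312,  0.014,  1.513, -0.004,  1.319, -0.027]), 'joint_vel': array([-0.   , -0.   , -0.001, -0.005,  0.001, -0.001, -0.001]), 'tau': array([ 1.0000e-03, -3.8086e+01,  1.4700e-01, -2.3124e+01,  1.2000e-02,
        8.0000e-03,  0.0000e+00]), 'ee_pos': array([187.219, 516.479, 230.34 ]), 'tcp_rot': array([-0.   ,  0.173,  0.985, -0.001]), 'ft_force': array([-0.346,  0.32 ,  0.41 ]), 'torque': array([ 0.054, -0.017,  0.044]), 'grip_force': np.float64(0.0), 'grip_width': np.float64(85.208)}
```

View pics/top1.png

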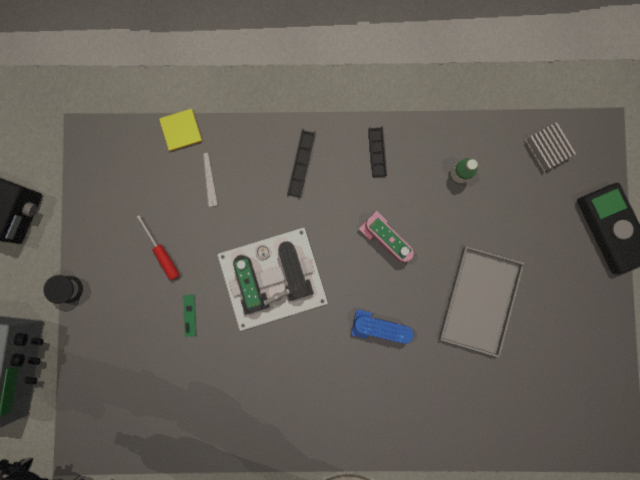

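View pics/scene1.png

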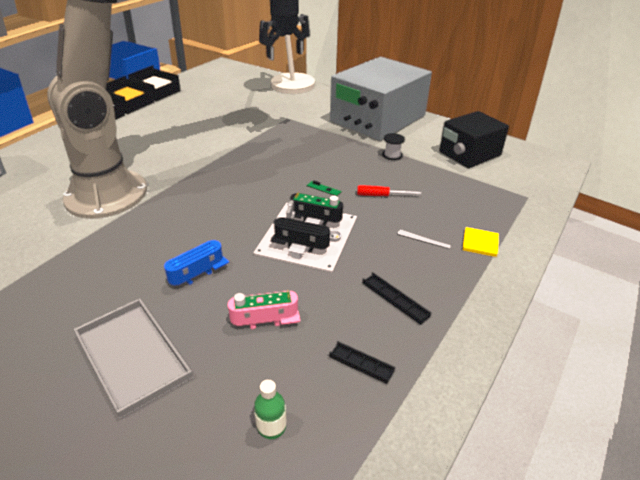

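The top view shows the fixture at about (272,280), the open module (green, can at (241,265)) on its left, the closed module at (295,270), the knob at about (277,297), and the tray with corners (467,248), (522,264), (497,355), (442,341). In the scene view, the pink and blue look-alikes lie between the fixture and the tray.

Run:
```python
from h import *
p=cv2.imread('pics/top1.png')
cv2.imwrite('pics/c1.png',cv2.resize(p[220:340,205:340],None,fx=5,fy=5,interpolation=cv2.INTER_CUBIC)[:600])
for n,u,v,z in [('plateTL',222,254,8),('tl',302,230,8),('br',326,303,8),('bl',242,328,8),('tray',467,248,22),('',522,264,22),('',497,355,22),('',442,341,22),('trayfl',482,300,5),('can',241,265,81),('knob',277,297,73),('pink',386,240,60),('blue',384,328,50)]:
  print(n,world('top1',u,v,z).round(1),world('top1',u,v).round(1))
```

```text
plateTL [571.2 267.1   8. ] [571.2 267.    8.6]
tl [622.4  91.7   8. ] [622.1  91.7  11.2]
br [462.7  40.8   8. ] [462.6  40.8   7.6]
bl [410.6 223.1   8. ] [410.5 223.2   7.2]
tray [ 578.8 -264.1   22. ] [ 578.9 -264.1   21.9]
 [ 543.5 -379.8   22. ] [ 543.6 -380.2   21. ]
 [ 351.4 -319.5   22. ] [ 351.5 -319.2   23.2]
 [ 381.  -204.8   22. ] [ 379.4 -208.7    3.4]
trayfl [ 466.8 -297.1    5. ] [ 466.8 -297.     5.2]
can [544.1 217.1  81. ] [544.  217.1  81.5]
knob [477.6 143.5  73. ] [477.6 143.5  73.5]
pink [594.8 -85.5  60. ] [595.1 -86.   55.9]
blue [410.9 -78.9  50. ] [411.3 -78.2  55.8]
```

View pics/c1.png

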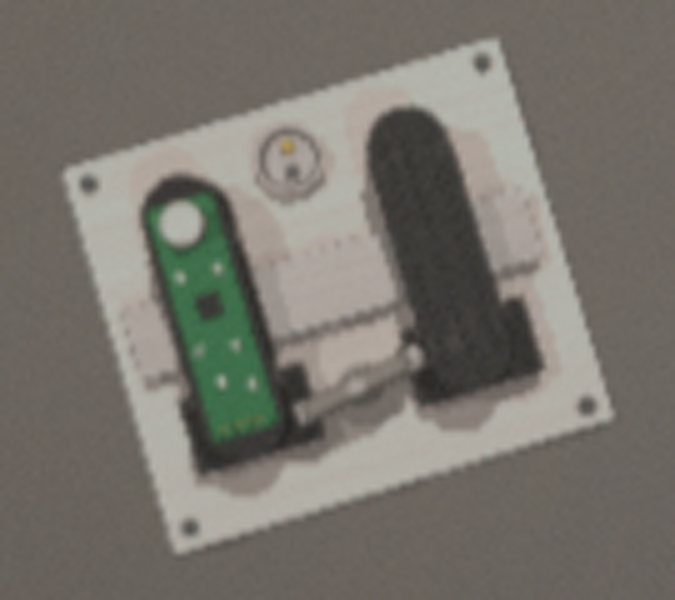

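```bash
cat >> h.py <<'E'
from scipy.spatial.transform import Rotation as Ro
def delta(x,y,z,ang):
    """print slide cm / roll deg to bring TCP to xyz with tool y at ang deg (mod 180)"""
    s=robot.observe(); q=s['tcp_rot']; R=Ro.from_quat([q[1],q[2],q[3],q[0]]).as_matrix()
    a=np.degrees(np.arctan2(R[1,1],R[0,1])); r=-((ang-a+90)%180-90)
    print('slide cm',(R.T@(np.array([x,y,z])-s['ee_pos'])/10).round(2),'roll',round(r,1),'yang',round(a,1),'tilt',R[2].round(4),'q7',s['qpos'][6].round(2),'ee',s['ee_pos'].round(1),'t',s['t'])
E
python3 - <<'E'
from h import *
a=world('top1',205+305/5,220+410/5,73);b=world('top1',205+418/5,220+355/5,73)
print(a,b,(a+b)/2,np.degrees(np.arctan2(*(a-b)[[1,0]])))
delta(475,143,215,25)
E
```

```text
[467.51387324 166.29896752  73.        ] [489.70468094 119.49484011  73.        ] [478.60927709 142.89690382  73.        ] 115.36660044401783
slide cm [-39.78 -25.3    1.59] roll 45.1 yang 70.1 tilt [-1.0e-04 -2.1e-03 -1.0e+00] q7 -0.03 ee [187.2 516.5 230.3] t 0.1
```

Request:
carry_out --gripper '[8.5,7,6,5,4]' --pt "-4 -2.5 0" --pt "-8 -5 0.3" --pt "-12 -7.6 0.6" --pt "-16 -10.2 0.8" --pt "-20 -12.7 0.8" --roll '[5,10,15,20,25]'

```text
t: 0.72
ee_pos: [332.6, 327.8, 222.7]
tcp_rot: [-0.0, 0.383, 0.924, -0.001]
ft_force: [0.5, 0.8, 0.7]
grip_width: 40.0
grip_force: 0.0
```

```bash
python3 -c "
from h import *
delta(475,143,215,25)"
```

```text
slide cm [-23.14  -2.96   0.78] roll 19.9 yang 44.9 tilt [-1.0e-04 -1.1e-03 -1.0e+00] q7 0.0 ee [332.6 327.8 222.7] t 0.725
```

Request:
carry_out --gripper '[4,4,4,4,4]' --pt "-5 -0.7 0.2" --pt "-10 -1.4 0.4" --pt "-15 -2.1 0.6" --pt "-20 -2.7 0.8" --pt "-23.1 -3 0.8" --roll '[4,8,12,16,20]'

```text
t: 1.35
ee_pos: [475.5, 142.1, 214.9]
tcp_rot: [0.0, 0.539, 0.842, -0.001]
ft_force: [-0.6, 0.6, 0.8]
grip_width: 40.2
grip_force: 0.0
```

```bash
python3 -c "
from h import *
delta(475,143,215,25)
snap('wrist','w1')"
```

```text
slide cm [ 0.11 -0.01 -0.01] roll -0.3 yang 24.7 tilt [-1.1e-03 -9.0e-04 -1.0e+00] q7 0.2 ee [475.5 142.1 214.9] t 1.35
```

View pics/w1.png

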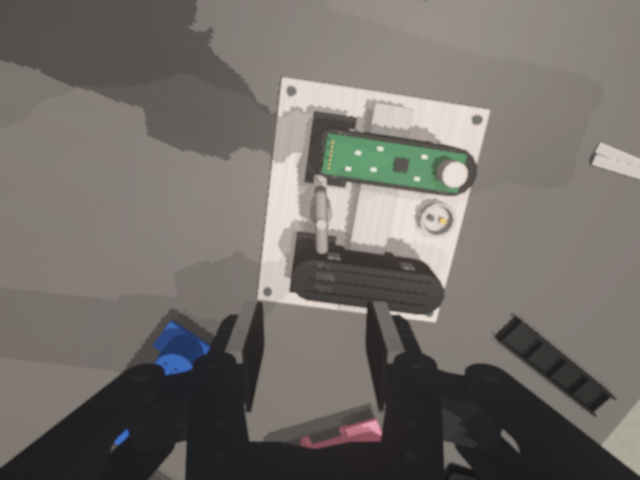

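The wrist view shows the wings from (321,186) to (322,250), the can top at (454,173), and plate corners (283,78), (490,108), (437,320), (259,299).

Run:
```python
from h import *
a=world('w1',320,186,73);b=world('w1',322,250,73)
print(a,b,(a+b)/2,np.degrees(np.arctan2(*(a-b)[[1,0]])))
for u,v,z in[(283,78,8),(490,108,8),(437,320,8),(259,299,8),(454,173,81)]:print(world('w1',u,v,z).round(1),world('w1',u,v).round(1))
p=cv2.imread('pics/w1.png');cv2.imwrite('pics/c2.png',cv2.resize(p[70:330,250:500],None,fx=2.3,fy=2.3,interpolation=cv2.INTER_CUBIC))
# depth-based knob & module-top footprints
s=np.load('pics/w1.npz');d=s['d'];K=s['camera_matrix'];R=cv2.Rodrigues(s['rvec'])[0];t=s['tvec'].ravel()
v,u=np.mgrid[70:330,250:500];q=cv2.undistortPoints(np.stack([u,v],-1).reshape(-1,1,2).astype(float),K,np.array([float(s['k1']),0,0,0]))[:,0]
D=d[v,u].ravel();P=(np.c_[q,np.ones(len(q))]*D[:,None]-t)@R; P=P[D>0]
k=P[(P[:,2]>68)&(P[:,2]<77)&(np.hypot(P[:,0]-475,P[:,1]-143)<30)]
r=cv2.minAreaRect(k[:,:2].astype(np.float32));print('knob',r,len(k))
c=np.array([516.7,155.7]);th=np.radians(16.4);E=np.array([[np.cos(th),np.sin(th)],[-np.sin(th),np.cos(th)]])
m=P[(P[:,2]>58)&(P[:,2]<70)];L=(m[:,:2]-c)@E.T
for sg in(1,-1):
  i=(L[:,1]*sg>25);print('module',sg,cv2.minAreaRect(m[i][:,:2].astype(np.float32)),np.percentile(L[i],[1,99],axis=0).round(1))
```

```text
[465.93903695 169.93285238  73.        ] [487.50991677 127.26552375  73.        ] [476.72447686 148.59918807  73.        ] 116.81931972858601
[406.9 227.5   8. ] [406.9 227.5   8.2]
[571.5 278.8   8. ] [574.1 280.2   0.8]
[629.6  89.8   8. ] [6.335e+02 8.720e+01 6.000e-01]
[464.3  38.2   8. ] [464.7  34.9   1.4]
[544.6 217.9  81. ] [544.6 217.9  81.2]
knob ((477.80657958984375, 146.35829162597656), (8.83272933959961, 47.23859786987305), 25.32810401916504) 758
module 1 ((507.4058837890625, 205.65890502929688), (122.90754699707031, 43.110809326171875), 21.22303009033203) [[-53.7  33.3]
 [ 63.9  68.4]]
module -1 ((534.5775146484375, 112.13978576660156), (122.4603500366211, 37.87004852294922), 16.89215850830078) [[-53.7 -64.4]
 [ 63.1 -29.2]]
```

Request:
carry_out --gripper '[4,4,4,4,4]' --pt "0.17 0.32 4" --pt "0.17 0.32 8" --pt "0.17 0.32 12" --pt "0.17 0.32 15" --pt "0.17 0.32 17" --roll '[-0.6,-0.6,-0.6,-0.6,-0.6]'

```text
t: 2.02
ee_pos: [475.1, 147.9, 43.3]
tcp_rot: [-0.001, 0.532, 0.847, -0.001]
ft_force: [0.6, 0.1, 0.3]
grip_width: 40.0
grip_force: 0.0
```

Request:
carry_out --gripper '[0.6,0.6,0.6,0.6,0.6]' --pt "0 0 0" --pt "0 0 0" --pt "0 0 0" --pt "0 0 0" --pt "0 0 0" --roll '[0,0,0,0,0]'

```text
t: 2.65
ee_pos: [477.4, 148.8, 45.3]
tcp_rot: [0.001, 0.532, 0.847, 0.001]
ft_force: [4.9, 2.4, -13.3]
grip_width: 11.8
grip_force: 58.5
```

```bash
python3 -c "
from h import *
delta(477.7,145,45,25.3);s=robot.observe();print(s['grip_width'],s['grip_force'],s['ft_force'],s['torque'])"
```

```text
slide cm [-0.35 -0.14  0.03] roll 0.4 yang 25.7 tilt [-1.0e-04  2.1e-03 -1.0e+00] q7 0.3 ee [477.4 148.8  45.3] t 2.65
11.75567923119395 58.543585538864136 [  4.93188312   2.44963052 -13.32110737] [ 0.55253388 -1.031435   -0.00824043]
```

```bash
python3 -c "
from h import *
snap('wrist','w2')"
```

```text
(no output)
```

View pics/w2.png

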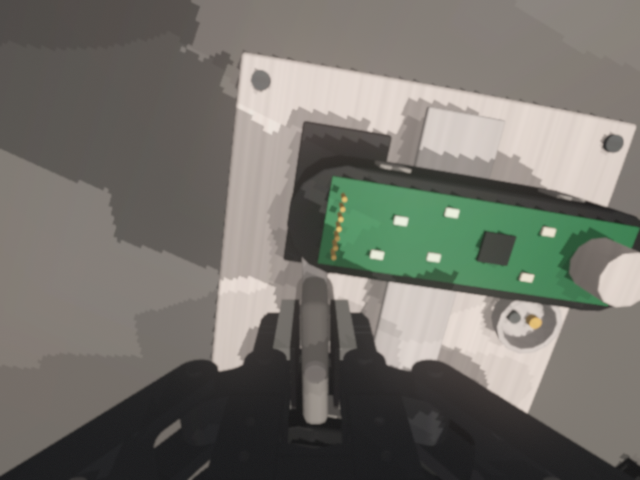

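The wing top runs from about (315,278) to (316,424), aligned between the pads; the open module's housing spans from (300,215) right past the can at (610,270).

```bash
python3 -c "
from h import *
a=world('w2',315,278,73);b=world('w2',316,424,73);print(a,b,(a+b)/2,a-b)
for x in [(244,53,8),(635,125,8),(613,143,8)]: print(world('w2',*x))
print(world('w2',315,350),world('w2',315,300),world('w2',315,400))
delta(477.7,145,45,25.3);s=robot.observe();print(s['grip_width'],s['grip_force'],s['ft_force'],s['torque'])"
```

```text
[464.17377666 175.20374164  73.        ] [488.59950041 125.47933058  73.        ] [476.38663854 150.34153611  73.        ] [-2.44257238e+01  4.97244111e+01  1.42108547e-14]
[406.53592373 227.86336088   8.        ]
[571.60642727 277.2209774    8.        ]
[567.34814035 266.37843169   8.        ]
[475.36809319 152.04732655  72.50751441] [468.06190945 167.1768783   69.88277427] [483.85071007 134.49655974  72.94895234]
slide cm [-0.35 -0.14  0.03] roll 0.4 yang 25.7 tilt [-1.0e-04  2.1e-03 -1.0e+00] q7 0.3 ee [477.5 148.8  45.3] t 2.7
12.029024732652848 58.54522168636322 [  5.0653967    2.80011181 -12.45351432] [ 0.5749246  -0.98703656  0.00352202]
```

Request:
carry_out --gripper '[0.6,0.6,0.6,0.6,0.6]' --pt "0 -0.03 0" --pt "0 -0.06 0" --pt "0 -0.08 0" --pt "-0.03 -0.1 0" --pt "-0.05 -0.13 0" --roll '[-8,-17,-26,-35,-44]'

```text
t: 3.32
ee_pos: [475.9, 147.0, 45.2]
tcp_rot: [0.0, 0.174, 0.985, 0.0]
ft_force: [3.9, 0.3, -11.1]
grip_width: 11.8
grip_force: 59.0
```

Request:
carry_out --gripper '[0.6,0.6,0.6,0.6,0.6]' --pt "0 0 0" --pt "0 0 0" --pt "0 0 0" --pt "0 0 0" --pt "0 0 0" --roll '[-9,-18,-27,-36,-36]'

```text
t: 3.95
ee_pos: [475.8, 145.2, 45.2]
tcp_rot: [-0.0, -0.135, 0.991, -0.001]
ft_force: [2.5, -2.4, -9.4]
grip_width: 11.8
grip_force: 59.4
```

```bash
python3 -c "
from h import *
delta(477.7,145,45,106.4);s=robot.observe();print(s['grip_width'],s['grip_force'],s['ft_force'],s['torque'])"
```

```text
slide cm [-0.18 -0.07  0.02] roll -0.9 yang 105.5 tilt [ 9.0e-04 -1.9e-03 -1.0e+00] q7 1.54 ee [475.8 145.2  45.2] t 3.95
11.812076881257026 59.4294798374176 [ 2.51659572 -2.4220113  -9.41222731] [-0.48103058 -0.56656264  0.04286891]
```

Request:
carry_out --gripper '[2.6,2.6,2.6,2.6,2.6]' --pt "0 0 0" --pt "0 0 0" --pt "0 0 0" --pt "0 0 -1" --pt "0 0 -3" --roll '[0,0,0,0,0]'

```text
t: 4.58
ee_pos: [475.1, 147.1, 75.7]
tcp_rot: [-0.001, -0.136, 0.991, -0.0]
ft_force: [0.2, -1.0, 0.7]
grip_width: 26.0
grip_force: 0.0
```

Request:
carry_out --gripper '[2.6,2.6,4,5.4,5.4]' --pt "0 0 -5" --pt "0 0 -9" --pt "0 2 -12" --pt "0 2 -12" --pt "0 2 -12" --roll '[0,0,0,0,0]'

```text
t: 5.2
ee_pos: [470.0, 165.8, 195.0]
tcp_rot: [-0.0, -0.136, 0.991, -0.0]
ft_force: [-0.7, 0.0, 0.1]
grip_width: 54.3
grip_force: 0.0
```

```bash
python3 -c "
from h import *
delta(506,206,100,106.4);snap('wrist','w3');snap('top','top2')
p=cv2.imread('pics/top2.png');cv2.imwrite('pics/c3.png',cv2.resize(p[220:340,205:340],None,fx=5,fy=5,interpolation=cv2.INTER_CUBIC)[:600])
"
```

```text
slide cm [-4.56  2.91  9.49] roll -0.7 yang 105.7 tilt [ 8.e-04 -6.e-04 -1.e+00] q7 1.49 ee [470.  165.8 195. ] t 5.2
```

View pics/w3.png

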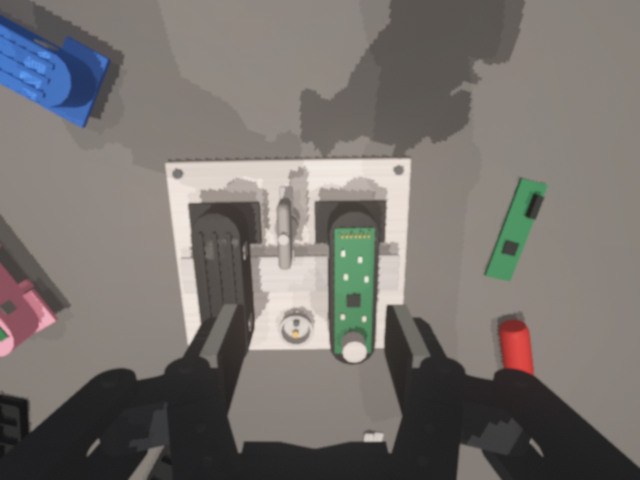

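The knob bar now runs along the modules, from (284,195) to (284,268). The open module's housing spans columns 330–379 and rows 212–362, and the can top is at (355,351).

```bash
python3 -c "
from h import *
f='w3'
can=world(f,355,351,81);print('can',can,world(f,355,351))
for p in [(353,212),(355,362),(330,290),(379,290),(334,228),(375,228)]: print(p,world(f,*p,65).round(1))
a=world(f,355,235,65);print(a, 'axis',np.degrees(np.arctan2(*(can-a)[[1,0]])))
a=world(f,284,195,73);b=world(f,284,268,73);print('knob',a,b,np.degrees(np.arctan2(*(b-a)[[1,0]])))
a=world(f,167,160,8);b=world(f,410,158,8);print('edge',a,b,np.degrees(np.arctan2(*(b-a)[[1,0]])))
"
```

```text
can [544.60902254 217.53812063  81.        ] [544.8317312  217.64697278  80.61760863]
(353, 212) [449.  187.5  65. ]
(355, 362) [563.4 225.1  65. ]
(330, 290) [509.7 188.8  65. ]
(379, 290) [499.9 223.5  65. ]
(334, 228) [463.6 178.1  65. ]
(375, 228) [455.8 205.8  65. ]
[464.4547257  193.83400863  65.        ] axis 16.47458279229095
knob [448.80849337 138.793297    73.        ] [498.92653367 151.71128137  73.        ] 14.45346131599609
edge [459.74743851  38.92753294   8.        ] [405.1735314 227.5023146   8.       ] 106.14054573734002
```

Request:
carry_out --gripper '[5.4,5.4,5.4,5.4,5.4]' --pt "-2 1.4 3" --pt "-4.56 2.9 6" --pt "-4.56 2.9 9" --pt "-4.56 2.9 9.5" --pt "-4.56 2.9 9.5" --roll '[-0.5,-0.5,-0.5,-0.5,-0.5]'

```text
t: 5.92
ee_pos: [506.3, 205.7, 100.0]
tcp_rot: [-0.001, -0.14, 0.99, -0.0]
ft_force: [0.0, 1.1, 0.2]
grip_width: 53.9
grip_force: 0.0
```

```bash
python3 -c "
from h import *
delta(506,206.2,35,106.2)"
```

```text
slide cm [0.   0.06 6.5 ] roll -0.1 yang 106.1 tilt [ 1.2e-03 -6.0e-04 -1.0e+00] q7 1.46 ee [506.3 205.7 100. ] t 5.925
```

Request:
carry_out --gripper '[5.4,5.4,5.4,5.4,5.4]' --pt "0 0.05 2" --pt "0 0.05 4" --pt "0 0.05 5.5" --pt "0 0.05 6.5" --pt "0 0.05 6.5" --roll '[0,0,0,0,0]'

```text
t: 6.55
ee_pos: [506.1, 206.9, 35.0]
tcp_rot: [-0.0, -0.141, 0.99, -0.0]
ft_force: [0.2, 0.7, 0.3]
grip_width: 53.9
grip_force: 0.0
```

Request:
carry_out --gripper '[3,3,3,3,3]' --pt "0 0 0" --pt "0 0 0" --pt "0 0 0" --pt "0 0 0" --pt "0 0 0" --roll '[0,0,0,0,0]'

```text
t: 7.18
ee_pos: [507.0, 207.0, 36.3]
tcp_rot: [0.001, -0.141, 0.99, 0.0]
ft_force: [-0.3, -1.4, 5.9]
grip_width: 35.1
grip_force: 61.3
```

```bash
python3 -c "
from h import *
delta(506,206.2,35,106.2);s=robot.observe();print(s['grip_width'],s['grip_force'],s['ft_force'],s['torque'])"
```

```text
slide cm [ 0.12 -0.05  0.13] roll -0.0 yang 106.2 tilt [-0.0015 -0.     -1.    ] q7 1.46 ee [507.  207.   36.3] t 7.175
35.1139475099584 61.33846879005432 [-0.26637561 -1.39171942  5.90433151] [-0.22249559  0.25691694 -0.02938337]
```

Gripped. Now pull slowly straight up.

Request:
carry_out --gripper '[3,3,3,3,3]' --pt "0 0 -0.3" --pt "0 0 -0.6" --pt "0 0 -0.9" --pt "0 0 -1.2" --pt "0 0 -1.6" --roll '[0,0,0,0,0]'

```text
t: 7.8
ee_pos: [506.0, 207.2, 52.1]
tcp_rot: [-0.0, -0.141, 0.99, 0.0]
ft_force: [-0.8, 0.9, -1.7]
grip_width: 35.1
grip_force: 62.5
```

Request:
carry_out --gripper '[3,3,3,3,3]' --pt "0 0 -1" --pt "0 0 -2" --pt "0 0 -4" --pt "0 0 -7" --pt "0 0 -10" --roll '[0,0,0,0,0]'

```text
t: 8.43
ee_pos: [506.2, 207.0, 152.8]
tcp_rot: [0.0, -0.141, 0.99, 0.0]
ft_force: [1.2, 0.7, -2.1]
grip_width: 34.9
grip_force: 62.5
```

```bash
python3 -c "
from h import *
delta(463.8,-292,160,73.3);s=robot.observe();print(s['grip_width'],s['grip_force'],s['ft_force'],s['torque'])
snap('top','top3');snap('scene','sc3')
p=cv2.imread('pics/top3.png');q=cv2.imread('pics/sc3.png')
cv2.imwrite('pics/c4.png',np.hstack([cv2.resize(p[200:360,170:340],(425,400)),cv2.resize(q[140:300,230:380],(375,400))]))"
```

```text
slide cm [ 17.97 -46.74  -0.73] roll 32.9 yang 106.2 tilt [-2.e-04  1.e-04 -1.e+00] q7 1.45 ee [506.2 207.  152.8] t 8.425
34.888334047836686 62.53622889518738 [ 1.15339752  0.70615281 -2.07569737] [-0.01854907 -0.0308165   0.0236891 ]
```

View pics/c4.png

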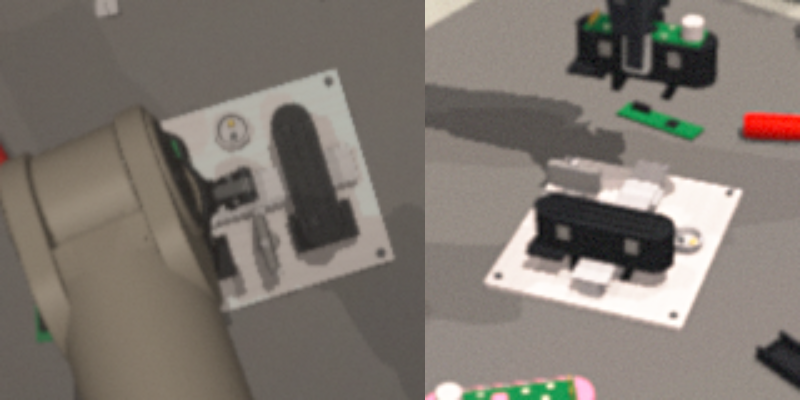

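The module hangs level in the gripper, the closed module is still clipped in place, and the knob lies along the modules at (265,245) in the crop. Now I'll carry it over to the tray.

Request:
carry_out --gripper '[3,3,3,3,3]' --pt "1.5 -4 -0.5" --pt "3.3 -8.6 -0.7" --pt "5.2 -13.4 -0.7" --pt "7 -18.2 -0.7" --pt "8.7 -22.6 -0.7" --roll '[3,6,9,12,15]'

```text
t: 9.15
ee_pos: [484.7, -36.2, 157.7]
tcp_rot: [-0.0, -0.009, 1.0, -0.0]
ft_force: [0.8, -0.0, -1.0]
grip_width: 35.0
grip_force: 62.4
```

```bash
python3 -c "
from h import *
delta(463.8,-292,160,73.3)"
```

```text
slide cm [  2.56 -25.54  -0.22] roll 17.7 yang 91.0 tilt [ 9.e-04 -1.e-04 -1.e+00] q7 1.69 ee [484.7 -36.2 157.7] t 9.15
```

Request:
carry_out --gripper '[3,3,3,3,3]' --pt "0.6 -6 0" --pt "1.2 -12 0" --pt "1.8 -18 0" --pt "2.3 -23 0" --pt "2.6 -25.5 0" --roll '[4,8,12,16,17.7]'

```text
t: 9.78
ee_pos: [462.9, -293.6, 157.7]
tcp_rot: [-0.001, 0.147, 0.989, -0.001]
ft_force: [0.6, 0.6, -2.2]
grip_width: 35.4
grip_force: 62.4
```

```bash
python3 -c "
from h import *
delta(463.8,-292,31.5,73.3);s=robot.observe();print(s['ft_force'],s['grip_width'])
snap('top','t4');snap('scene','s4')
p=cv2.imread('pics/t4.png');q=cv2.imread('pics/s4.png')
cv2.imwrite('pics/c5.png',np.hstack([cv2.resize(p[220:380,400:560],(400,400)),cv2.resize(q[240:440,40:240],(400,400))]))"
```

```text
slide cm [-0.05  0.2  12.62] roll -0.2 yang 73.1 tilt [ 0.0011 -0.0021 -1.    ] q7 1.95 ee [ 462.9 -293.6  157.7] t 9.775
[ 0.63512097  0.55870332 -2.19060598] 35.413675053854654
```

View pics/c5.png

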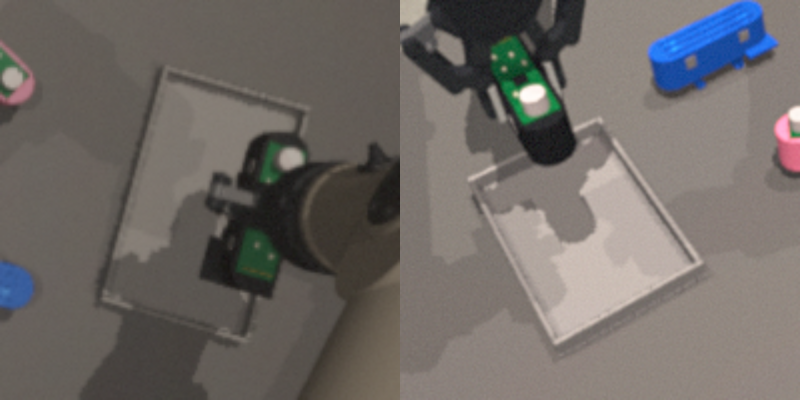

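The module hangs level above the tray, parallel to its long walls; the apparent offset in the top view is parallax. Lowering.

Request:
carry_out --gripper '[3,3,3,3,3]' --pt "0 0.2 4" --pt "0 0.2 8" --pt "0 0.2 10.5" --pt "0 0.2 11.8" --pt "0 0.2 12" --roll '[0,0,0,0,0]'

```text
t: 10.5
ee_pos: [465.5, -286.5, 37.6]
tcp_rot: [-0.001, 0.143, 0.99, 0.001]
ft_force: [0.3, -1.1, -1.5]
grip_width: 35.2
grip_force: 62.5
```

Request:
carry_out --gripper '[3,3,3,3,3]' --pt "0 0 0.1" --pt "0 0 0.2" --pt "0 0 0.3" --pt "0 0 0.4" --pt "0 0 0.4" --roll '[0,0,0,0,0]'

```text
t: 11.12
ee_pos: [465.5, -287.8, 34.3]
tcp_rot: [0.0, 0.144, 0.99, 0.0]
ft_force: [0.3, 0.1, -1.6]
grip_width: 34.9
grip_force: 62.5
```

Request:
carry_out --gripper '[3,3,3,3,3]' --pt "0 0 0.05" --pt "0 0 0.1" --pt "0 0 0.15" --pt "0 0 0.2" --pt "0 0 0.2" --roll '[0,0,0,0,0]'

```text
t: 11.75
ee_pos: [465.5, -287.8, 32.2]
tcp_rot: [-0.0, 0.144, 0.99, 0.0]
ft_force: [-0.2, 1.1, -2.1]
grip_width: 34.9
grip_force: 62.5
```

Request:
carry_out --gripper '[3,3,3,3,3]' --pt "0 0 0.03" --pt "0 0 0.06" --pt "0 0 0.09" --pt "0 0 0.12" --pt "0 0 0.12" --roll '[0,0,0,0,0]'

```text
t: 12.38
ee_pos: [465.5, -287.8, 31.3]
tcp_rot: [0.0, 0.144, 0.99, 0.0]
ft_force: [-0.4, -0.3, 1.2]
grip_width: 35.5
grip_force: 62.6
```

Request:
carry_out --gripper '[3,3,3,3,3]' --pt "0 0 0.02" --pt "0 0 0.04" --pt "0 0 0.05" --pt "0 0 0.05" --pt "0 0 0.05" --roll '[0,0,0,0,0]'

```text
t: 13.0
ee_pos: [465.5, -287.8, 31.3]
tcp_rot: [0.0, 0.144, 0.99, 0.0]
ft_force: [-2.1, 0.4, 4.6]
grip_width: 35.2
grip_force: 63.1
```

Request:
carry_out --gripper '[3.8,4.4,5,5.6,5.6]' --pt "0 0 0" --pt "0 0 0" --pt "0 0 0" --pt "0 0 0" --pt "0 0 0" --roll '[0,0,0,0,0]'

```text
t: 13.62
ee_pos: [465.5, -287.8, 30.5]
tcp_rot: [-0.0, 0.144, 0.99, 0.0]
ft_force: [-0.7, 0.3, 0.3]
grip_width: 56.0
grip_force: 0.0
```

Request:
carry_out --gripper '[5.6,5.6,5.6,5.6,5.6]' --pt "0 0 -1" --pt "0 0 -4" --pt "0 0 -8" --pt "0 0 -12" --pt "0 0 -16" --roll '[0,0,0,0,0]'

```text
t: 14.25
ee_pos: [465.5, -288.0, 192.8]
tcp_rot: [0.001, 0.144, 0.99, -0.0]
ft_force: [0.4, -0.7, 0.3]
grip_width: 56.0
grip_force: 0.0
```

Request:
carry_out --gripper '[5.6,5.6,5.6,5.6,5.6]' --pt "3 0 -1" --pt "7 0 -1" --pt "10 0 -1" --pt "12 0 -1" --pt "12 0 -1" --roll '[0,0,0,0,0]'

```text
t: 14.88
ee_pos: [349.6, -253.7, 201.4]
tcp_rot: [0.001, 0.144, 0.99, 0.0]
ft_force: [0.4, 0.2, 0.3]
grip_width: 56.0
grip_force: 0.0
```

```bash
python3 -c "
from h import *
s=robot.observe();print(s['ee_pos'],s['t'])
snap('top','t5');snap('scene','s5')
p=cv2.imread('pics/t5.png');q=cv2.imread('pics/s5.png')
cv2.imwrite('pics/c6.png',np.hstack([cv2.resize(p[110:380,170:560],(433,300)),cv2.resize(q[140:440,40:400],(360,300))]))"
```

```text
[ 349.5945216  -253.69109305  201.37083997] 14.875
```

View pics/c6.png

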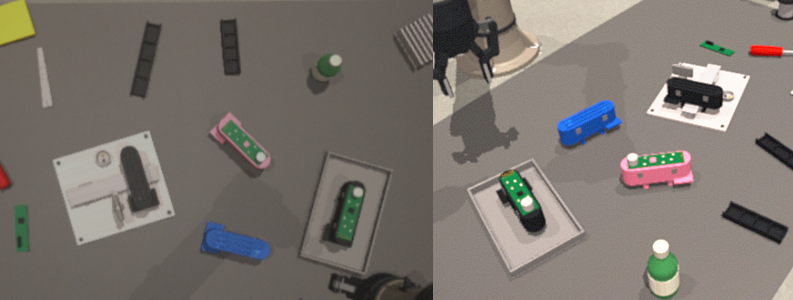

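The open module stands upright in the tray at (348,213) in the crop. The closed module is still on the rail, the knob lies along the modules, and nothing else has moved.

```bash
python3 -c "
from h import *
print(workorder.job_done())"
```

```text
the job is handed in; nothing more can be done
None
```

I turned the knob about 80° anticlockwise so its wings lie along the modules, then set the open module upright on the tray floor; the closed module is still on the rail, and I handed the job in at about 15 s of robot time (its verdict was not shown).

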